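# Charge the wax melting pot by weight

### The job

Charge the wax melting pot that stands on the spring scale: push its flat lid round on the pivot pin until the mouth is clear, and load brown wax bars and half bars from the plaster board into the pot until the scale's needle rests between the two prongs of the preset hand. Then push the lid back round until it is fully shut over the pot, leaving the spare wax on the board and the other things on the bench where they are.

Things in the scene. Friction and masses are not known exactly. Their poses are not given: they have to be found in the camera images.
- scale: a white enamelled spring scale fixed to the bench: plinth 200 x 200 x 45 mm, a round dial (120 mm across) sloping on its +x side. Origin under the plinth's centre, on the bench. The melting pot stands on its sprung pan, over the plinth.
- pan (a joint): how far the loaded pan and pot have sunk, m: 0 empty, stop at 0.036. A full bar (about 90 g) sinks it 5 mm, a half bar 2.5 mm (177 N/m); it settles within about 1.5 s. Bars differ by up to 4 % in mass.
- needle (a joint): the dial's black needle, rad, clockwise from its rest at 0: it follows the pan at 108 rad per m, so 0.54 rad for a full bar and 0.27 rad for a half bar.
- set_hand (a joint): the preset hand on the same dial, in the same rad from the same zero (between 1.84 and 2.38): a flat steel fork whose two prongs have their inner edges 0.19 rad either side of this value. It is already set and stays where it is.
- needle_tip (a point): the tip of the needle, 50 mm from the dial's centre; its frame turns with the needle.
- set_mid (a point): the middle of the fork of the preset hand, 50 mm from the dial's centre; its frame turns with the hand (its x axis is parallel to the needle's when the needle is midway between the prongs).
- pot_floor (a point): centre of the inner floor of the round aluminium melting pot (inside 144 mm across at the floor, 150 mm at the mouth, 95 mm deep, wall 4 mm); moves down with the pan. Its axes are those of the scale.
- pot_mouth (a point): centre of the pot's mouth, level with its rim, about 186 mm above the bench when empty.
- lid (a joint): the flat aluminium lid (disc 168 mm across, 5 mm thick, 1 mm above the rim) turning on an upright pivot pin. 0: shut over the pot, at its stop; the value grows, rad, as it swings clockwise seen from above, its tongue passing over the scale's -x side; end stop 1.95. The mouth is clear from about 1.7. It stays where it is left; pushing it takes under 2 N at the tongue.
- lid_pin (a point): on the axis of the fixed pivot pin, at the lid's upper face; the pin stands on the scale's +y side, 105 mm from the pot's centre, with a brass nut 18 mm across and 7 mm high on it. The frame turns with the lid: its -y axis points across the lid to the tongue.
- lid_tongue (a point): on the upper face of the lid's flat tongue, on the far side from the pin: 36 mm wide, 5 mm thick, reaching 84 to 118 mm from the disc's centre. This point is on its centre line, 206 mm from the pin, 101 mm from the disc's centre. The space below and beside the tongue is free, so that closed fingers can push on its side edges.
- bat: a white plaster board, 290 x 390 x 12 mm (x, y, z), fixed on the bench; the wax bars lie on it. Origin at the centre of its underside, on the bench.
- squeeze_bottle: bystander: a white plastic bottle, 60 mm across, 170 mm tall; origin at its foot.
- brush_glass: bystander: a glass of brushes, 80 mm across, about 230 mm tall with the brushes; origin at its foot.
- green_bowl: bystander: an open green rubber mixing bowl, 130 mm across, 70 mm high; origin at its foot.
- bar1: a full bar of dark brown casting wax, 110 x 36 x 24 mm, about 90 g, lying flat with its long side along its own x; origin at the centre of its underside. It may be absent (None).
- bar2: a full bar of dark brown casting wax, 110 x 36 x 24 mm, about 90 g, lying flat with its long side along its own x; origin at the centre of its underside. It may be absent (None).
- bar3: a full bar of dark brown casting wax, 110 x 36 x 24 mm, about 90 g, lying flat with its long side along its own x; origin at the centre of its underside. It may be absent (None).
- bar4: a full bar of dark brown casting wax, 110 x 36 x 24 mm, about 90 g, lying flat with its long side along its own x; origin at the centre of its underside. It may be absent (None).
- bar5: a full bar of dark brown casting wax, 110 x 36 x 24 mm, about 90 g, lying flat with its long side along its own x; origin at the centre of its underside. It may be absent (None).
- half1: a half bar of the same dark brown wax, 55 x 36 x 24 mm (x, y, z), about 45 g, lying flat; origin at the centre of its underside. It may be absent (None).
- half2: a half bar of the same dark brown wax, 55 x 36 x 24 mm (x, y, z), about 45 g, lying flat; origin at the centre of its underside. It may be absent (None).
- half3: a half bar of the same dark brown wax, 55 x 36 x 24 mm (x, y, z), about 45 g, lying flat; origin at the centre of its underside. It may be absent (None).
- half4: a half bar of the same dark brown wax, 55 x 36 x 24 mm (x, y, z), about 45 g, lying flat; origin at the centre of its underside. It may be absent (None).
There are look-alikes about, which are no part of the job. Leave any turquoise look-alike of the bar2 alone.

How it is judged:
By the outcome, as a careful person would: the job done as asked, in the order asked, and still so for the second after the job is handed in, with the robot touching nothing.
Of bar1, bar2, bar3, bar4, bar5 only 3 to 5 are there at a start; the rules pass over those that are not, and their reading is None.
Of half1, half2, half3, half4 only 3 to 4 are there at a start; the rules pass over those that are not, and their reading is None.
At some moment in a run one of bar1, bar2, bar3, bar4, bar5, half1, half2, half3, half4 may be knocked a few centimetres aside while the robot is not near it.
It also fails if it takes over 210 s, if anything falls off the work surface, if the arm or the gripper's body presses on something with over 40 N, if the wrist force passes 120 N, or if a joint passes its speed limit or range.

### The arm

A 7-joint arm with a two-finger parallel gripper is mounted at the origin on the work surface. World frame = base frame: x ahead of the robot, y to its left, z up, the work surface at z = 0. Lengths are in m, angles in rad, forces in N, time in s.
With the tool pointing down it reaches from about 0.4 to 0.875 m from the base axis. Payload 6.5 kg.
Tool frame: the origin (TCP) lies at the very end of the fingers, on their centre line; the grasp point (between the pads) lies grip_point_offset behind it (grip_point_offset is the distance from the TCP to the grasp point, in m); z points along the fingers, y is the direction in which the jaws open and shut (so a half turn about z gives the same grasp; the last joint's range is limited). The gripper opens to 85 mm and grips with 20 to 120 N. Pads are 22 mm wide; open, the fingers measure 114 mm over their backs; the gripper's body (76 mm by 85 mm) begins 54 mm behind the grasp point. The pads swing forward as they close: fully open they stand 13 mm farther back than shut.
Start: joints at [-1.199, 0.536, -0.004, 1.538, 0.003, 1.067, -0.071], TCP at [0.276, 0.589, 0.201] pointing down, gripper open.
Joint ranges: [-2.7, 2.7], [-0.37, 2.16], [-1.27, 1.26], [0.24, 2.4], [-1.31, 4.45], [0.19, 1.91], [-2.76, 2.76]. Speed limits (rad/s): [2.39, 2.39, 3.14, 3.14, 3.14, 3.14, 3.14].

### API

Orientations are given as a unit quaternion [x, y, z, w].
In Python, from bench import * gives the robot as it stands. The module is installed in compiled form; this text tells all that it offers. Calls block until the motion is done:
- movep(position, orientation): joint-space move of the TCP to a pose.
- movel(position, velocity=0.15, attitude=None, until_force=None): straight line of the TCP; attitude=None keeps the orientation; velocity is the mean speed in m/s. With until_force (N) it stops when the force on the tool has changed by that much, and returns True; else False.
- goto_joints(angles): joint-space move.
- move_gripper(opening, effort=None): finger opening in m; effort is the grip in N (None keeps the last); returns when the fingers have stopped.
- dwell(seconds).
- ik(position, orientation): joint angles nearest the present ones, or None.
- get_obs(): the state.
- snapshot(name): name is "scene" or "top" or "wrist"; returns (picture, depth): 420x560x3 uint8, blue, green, red; 420x560 float32, m along the optical axis (not along the pixel's ray), 0 where there is no reading.
- camera_model(name): a dict with "fx", "fy", "cx", "cy" (pixels), "position" and "attitude" of the camera in the world. Camera axes: x right, y down, z forward; pixel columns grow to the right and rows downward; lengths in m; the calibration is good to about 2 mm. A picture is of the moment at which its call begins: read the wrist's pose just before it. camera_model takes no time and is no camera call; for the wrist camera it gives the pose at the moment of the call.
A pose or a line that the arm cannot do raises PlanningError and nothing moves.
- job_done(): hands the job in, once; it reports no verdict.
The state is a dict: "time_s": time; "joints": joint angles; "dq": joint speeds; "joint_efforts": joint torques, N m; "tcp_pos": TCP position; "orientation": TCP orientation; "ft_force": force on the tool from outside, world axes, zero at the start; "torque": the same for the moment, N m; "opening": finger opening in m.
Only numpy, scipy, OpenCV 4.12 (cv2) and the standard library are available. Lean on these libraries where they do the work, as an engineer would, in place of code of your own. Each camera call takes 0.05 s, during which the arm holds its last target. There are 200 camera calls.

## Working session

There is one attempt and no reset: what is moved stays moved. The work goes in short steps, each a Python script; the robot and the scene stay as the last script left them, time stands still between calls to the robot, and variables do not carry over. Pictures are saved under pics/ and viewed, about 12 in all and at most 16, crops included, and the job is handed in when it is done.

```bash
mkdir -p pics; ls; python3 - <<'E'
from bench import *
import cv2,numpy as np
o=get_obs(); print(o)
for n in ("scene","top"):
    m=camera_model(n); print(n,m)
    p,d=snapshot(n); cv2.imwrite(f"pics/{n}0.png",p); np.save(f"pics/{n}0.npy",d)
try: print(grip_point_offset)
except Exception as e: print(e)
E
```

```text
pics
{'time_s': 0.0, 'joints': array([-1.19919669,  0.53717766, -0.00446942,  1.53887615,  0.00260332,
        1.06728708, -0.0711928 ]), 'dq': array([ 0.00207601,  0.0005796 , -0.0004948 ,  0.00048864, -0.00042146,
        0.00169532, -0.00061149]), 'joint_efforts': array([ 7.12170531e-04, -5.83403492e+01,  1.04906548e+00, -2.59105790e+01,
        1.23464499e-02,  9.56883829e-03,  4.74987729e-06]), 'tcp_pos': array([0.2752792 , 0.58807461, 0.20060421]), 'orientation': array([ 2.17103410e-01,  9.76148221e-01, -8.61052709e-04, -1.32626715e-04]), 'ft_force': array([-0.1507198 , -0.44518828,  0.03816114]), 'torque': array([0.01763385, 0.00292911, 0.00518685]), 'opening': 0.08566750739390093}
scene {'fx': 440.6899975413523, 'fy': 440.6899975413523, 'cx': 282.70288716407964, 'cy': 213.427924471675, 'position': array([ 1.35521733, -0.40212825,  0.92551487]), 'attitude': array([ 0.75029515,  0.51159968, -0.22894434, -0.35058157])}
top {'fx': 520.0986324256037, 'fy': 520.0986324256037, 'cx': 285.44978704712975, 'cy': 203.91551575629694, 'position': array([ 0.14388506, -0.0115927 ,  1.6867132 ]), 'attitude': array([-0.68473364,  0.71956965, -0.08277236,  0.08067281])}
0.0187
```

View pics/scene0.png

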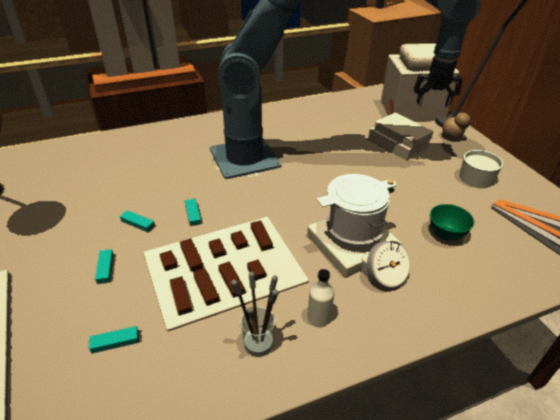

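View pics/top0.png

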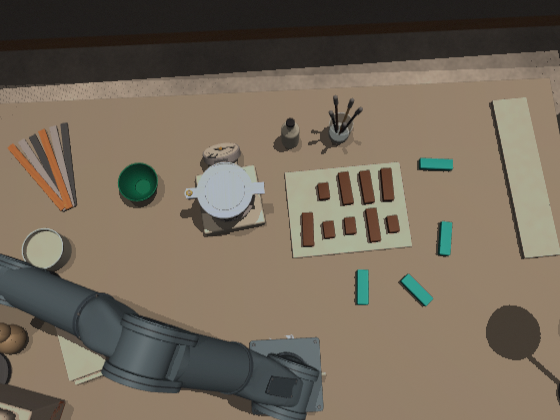

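The board holds five bars and four halves. In the top view one row is at about v=188 and the other at about v=227. The lid is shut at top (225,190), with its tongue to the right at (257,188) and the pin to the left at (190,193). The dial faces +x. Four turquoise look-alikes lie off the board.

```bash
cat > h.py <<'E'
from bench import *
import cv2, numpy as np
from scipy.spatial.transform import Rotation as R
def cloud(name, pd=None, m=None):
    m=m or camera_model(name); p,d=pd if pd is not None else snapshot(name)
    v,u=np.mgrid[:d.shape[0],:d.shape[1]]
    c=np.dstack([(u-m["cx"])/m["fx"]*d,(v-m["cy"])/m["fy"]*d,d])
    w=c@R.from_quat(m["attitude"]).as_matrix().T+m["position"]; w[d==0]=np.nan
    return p,w
def project(pt,m):
    c=R.from_quat(m["attitude"]).inv().apply(np.asarray(pt)-m["position"])
    return c[...,0]/c[...,2]*m["fx"]+m["cx"], c[...,1]/c[...,2]*m["fy"]+m["cy"]
def brown(p):
    h=cv2.cvtColor(p,cv2.COLOR_BGR2HSV); return ((h[...,0]<14)|(h[...,0]>172))&(h[...,1]>110)&(h[...,2]<150)
def bars(p,w,box=((.3,.85),(-.5,.02))):
    """wax on the board: (kind,x,y,yaw of long side,L,W,ztop)"""
    m=brown(p)&(w[...,2]>.026)&(w[...,2]<.05)&(w[...,0]>box[0][0])&(w[...,0]<box[0][1])&(w[...,1]>box[1][0])&(w[...,1]<box[1][1])
    n,l,s,c=cv2.connectedComponentsWithStats(m.astype(np.uint8)); out=[]
    for i in range(1,n):
        if s[i,4]<40: continue
        q=w[l==i]; (a,b),(L,W),t=cv2.minAreaRect((q[:,:2]*1000).astype(np.float32))
        if L<W: L,W,t=W,L,t+90
        t=(t+90)%180-90
        out.append(("bar" if L>75 else "half",a/1000,b/1000,np.radians(t),L,W,np.median(q[:,2])))
    return out
def down(yaw):
    """tool pointing down; jaws (tool y) along world direction yaw"""
    y=np.array([np.cos(yaw),np.sin(yaw),0]); z=np.array([0,0,-1.]); return R.from_matrix(np.column_stack([np.cross(y,z),y,z])).as_quat()
E
python3 - <<'E'
from h import *
np.set_printoptions(precision=4,suppress=True)
p=cv2.imread("pics/top0.png"); d=np.load("pics/top0.npy")
p,w=cloud("top",(p,d))
for b in bars(p,w): print(b[0],np.round(b[1:],3))
z=w[...,2]
m=(z>.18)&(z<.205)&(w[...,1]>.0)&(w[...,1]<.45)&(w[...,0]>.3)
n,l,s,c=cv2.connectedComponentsWithStats(m.astype(np.uint8)); i=1+np.argmax(s[1:,4]); q=w[l==i]
print(len(q),"z",np.median(q[:,2]),"bbox",q.min(0),q.max(0))
# disc: distance-transform centre
a=(l==i).astype(np.uint8); dt=cv2.distanceTransform(a,cv2.DIST_L2,5); v,u=np.unravel_index(dt.argmax(),dt.shape); print("disc",u,v,dt.max(),w[v,u])
C=q[:,:2].mean(0); U,S,V=np.linalg.svd(q[:,:2]-C,full_matrices=False); print("cent",C,"axis",V[0])
for nm,lo,hi in (("plinth",.035,.06),):
    m=(z>lo)&(z<hi)&(w[...,1]>.0)&(w[...,1]<.45)&(w[...,0]>.3)
    n,l,s,c=cv2.connectedComponentsWithStats(m.astype(np.uint8))
    for i in range(1,n):
        if s[i,4]>60: q=w[l==i]; print(nm,s[i,4],q.min(0),q.max(0),cv2.minAreaRect((q[:,:2]*1000).astype(np.float32)))
p2=cv2.imread("pics/scene0.png"); p2,w2=cloud("scene",(p2,np.load("pics/scene0.npy")))
for uv in ((388,263),(388,250),(388,276),(375,265),(402,262)): print(uv,w2[uv[1],uv[0]])
q=w2[245:282:2,375:403:2].reshape(-1,3); q=q[np.isfinite(q[:,0])]; C=np.median(q,0); print(C,np.linalg.svd(q-q.mean(0))[2][2])
# wrist camera relative to tcp
mw=camera_model("wrist"); o=get_obs(); T=R.from_quat(o["orientation"]).inv(); print(mw["fx"],T.apply(mw["position"]-o["tcp_pos"]),(T*R.from_quat(mw["attitude"])).as_matrix())
for r in p2[150:320,300:430][:1]: pass
cv2.imwrite("pics/dial0.png",cv2.resize(p2[170:300,310:430],None,fx=5,fy=5,interpolation=cv2.INTER_CUBIC)[:600])
E
```

```text
bar [  0.585  -0.363   0.016 106.173  37.113   0.036]
bar [  0.58   -0.295   0.086 106.449  34.949   0.036]
bar [  0.58   -0.225   0.091 108.288  35.469   0.036]
half [ 0.572 -0.152  0.063 52.168 33.56   0.035]
bar [  0.451  -0.305   0.061 107.317  35.847   0.036]
bar [  0.447  -0.093  -0.018 106.403  34.399   0.037]
half [ 0.453 -0.23   0.032 52.485 34.047  0.036]
half [ 0.451 -0.368  0.029 50.628 34.984  0.036]
half [ 0.443 -0.16   0.054 50.371 33.931  0.036]
2718 z 0.19223961144918644 bbox [0.4647 0.0363 0.1805] [0.6388 0.2723 0.2045]
disc 215 199 15.184498 [0.521  0.1824 0.1944]
cent [0.5492 0.1535] axis [ 0.0215 -0.9998]
plinth 108 [0.7173 0.1212 0.0352] [0.7528 0.2382 0.0599] ((738.314208984375, 180.81088256835938), (27.171585083007812, 117.71643829345703), 8.36357307434082)
plinth 72 [0.6283 0.392  0.0351] [0.6834 0.4472 0.0594] ((660.8252563476562, 415.0223083496094), (76.12866973876953, 21.04887580871582), 47.134613037109375)
plinth 155 [0.6116 0.0632 0.0353] [0.6711 0.1112 0.0554] ((640.347900390625, 86.820556640625), (62.443546295166016, 41.63956832885742), 7.765575885772705)
plinth 936 [0.4492 0.0447 0.0351] [0.5702 0.2524 0.0578] ((509.3673400878906, 147.65968322753906), (98.4698715209961, 199.62045288085938), 8.25416374206543)
(388, 263) [0.717  0.1687 0.0695]
(388, 250) [0.6955 0.1772 0.095 ]
(388, 276) [0.7429 0.1564 0.0501]
(375, 265) [0.7168 0.1277 0.0773]
(402, 262) [0.7216 0.2113 0.0616]
[0.7182 0.1684 0.0716] [0.7331 0.0923 0.6738]
347.0166963047589 [ 0.0719 -0.0006 -0.1725] [[-0.0003 -0.959  -0.2836]
 [ 1.     -0.     -0.0009]
 [ 0.0009 -0.2836  0.959 ]]
```

View pics/dial0.png

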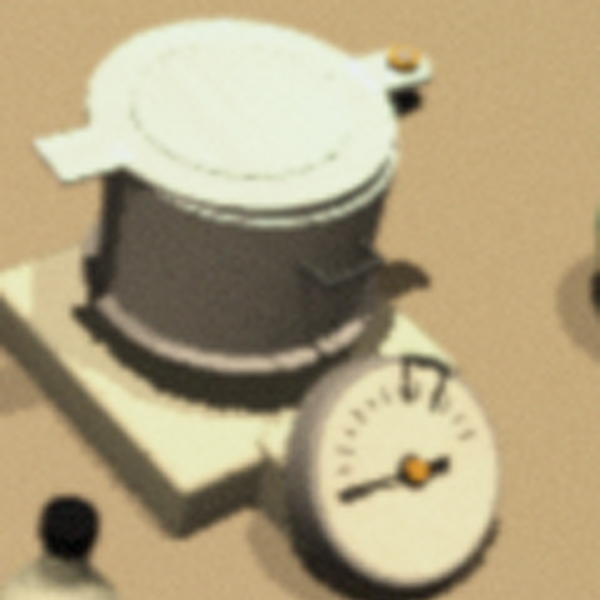

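The dial crop shows the needle at rest to the left, at about (340,495), and the fork at the top, at about (425,375). The dial normal is about 47° from vertical and the scale yaw is about +8°. I'll read the dial with the wrist camera.

```bash
cat >> h.py <<'E'
def dialpose(t=np.radians(25),yaw=np.radians(7.5),dial=(.718,.172,.07),dist=.28):
    Z=R.from_euler("z",yaw).as_matrix()
    z=Z@np.array([-np.sin(t),0,-np.cos(t)]); x=Z@np.array([np.cos(t),0,-np.sin(t)])
    a=t+np.radians(2); d=Z@np.array([-np.sin(a),0,-np.cos(a)])
    return np.array(dial)-dist*d-.072*x+.1725*z, R.from_matrix(np.column_stack([x,np.cross(z,x),z])).as_quat()
E
python3 - <<'E'
from h import *
np.set_printoptions(precision=3,suppress=True)
P,q=dialpose(); print(P,ik(P,q))
o=get_obs(); movel(o["tcp_pos"]+[0,0,.18],.3)
movep(P+[0,0,.12],q); movel(P,.2)
m=camera_model("wrist"); p,d=snapshot("wrist"); cv2.imwrite("pics/w1.png",p); np.save("pics/w1.npy",d); np.save("pics/w1m.npy",m,allow_pickle=True)
o=get_obs(); print(o["time_s"],o["tcp_pos"],o["joints"])
pt,dt=snapshot("top"); cv2.imwrite("pics/top1.png",pt)
E
```

```text
[0.707 0.171 0.194] [-0.47   1.12   0.67   0.703 -0.564  1.882 -1.49 ]Traceback (most recent call last):
  File "<stdin>", line 5, in <module>
bench.PlanningError: the arm cannot take that pose within its joint ranges
```

```bash
python3 - <<'E'
from h import *
np.set_printoptions(precision=3,suppress=True)
for t in (20,15,10,5):
    P,q=dialpose(np.radians(t)); print(t,P,ik(P,q),ik(P+[0,0,.08],q))
for t in (20,15,10,5):
    P,q=dialpose(np.radians(t))
    if ik(P+[0,0,.08],q) is not None and ik(P,q) is not None: break
movep(P+[0,0,.08],q); movel(P,.2)
m=camera_model("wrist"); p,d=snapshot("wrist"); cv2.imwrite("pics/w1.png",p); np.save("pics/w1.npy",d); np.save("pics/w1m.npy",m,allow_pickle=True)
o=get_obs(); print(t,o["time_s"],o["tcp_pos"],o["joints"])
E
```

```text
20 [0.696 0.169 0.192] [-0.523  1.007  0.633  0.908 -0.501  1.708 -1.467] [-0.505  0.963  0.651  0.799 -0.495  1.849 -1.492]
15 [0.686 0.168 0.19 ] [-0.572  0.911  0.622  1.081 -0.468  1.548 -1.452] [-0.563  0.861  0.643  0.983 -0.452  1.688 -1.474]
10 [0.676 0.166 0.187] [-0.613  0.823  0.608  1.235 -0.439  1.392 -1.447] [-0.611  0.766  0.631  1.144 -0.414  1.532 -1.472]
5 [0.666 0.165 0.182] [-0.648  0.742  0.592  1.376 -0.414  1.238 -1.449] [-0.653  0.677  0.617  1.289 -0.378  1.379 -1.478]
20 3.65 [0.697 0.169 0.194] [-0.525  1.006  0.638  0.906 -0.503  1.71  -1.466]
```

View pics/w1.png

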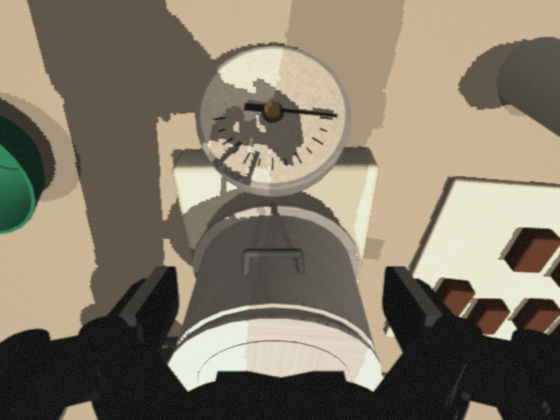

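The wrist view shows the needle pointing right (tip at about (336,115), hub (273,110)). The fork is in shadow at lower left, near (240,170). I'll rectify the dial onto its fitted plane and enhance it.

```bash
cat >> h.py <<'E'
def rectify(p,w,m,hub,out,S=5,half=64):
    """dial seen face on; hub = pixel. Returns plane info; angles measured clockwise from the -y_scale side"""
    u,v=hub; q=w[v-55:v+60:2,u-60:u+60:2].reshape(-1,3); q=q[np.isfinite(q[:,0])]
    for _ in range(4):
        c=np.median(q,0); n=np.linalg.svd(q-q.mean(0),full_matrices=False)[2][2]; r=(q-q.mean(0))@n; q=q[abs(r)<max(.002,1.5*r.std())]
    n*=np.sign(n[2]); c=q.mean(0)
    ray=R.from_quat(m["attitude"]).apply([(u-m["cx"])/m["fx"],(v-m["cy"])/m["fy"],1]); C=m["position"]+ray*(((c-m["position"])@n)/(ray@n))
    left=np.cross(n,[0,0,1]); left/=np.linalg.norm(left)      # viewer's left would be -right
    right=-left if left@[0,1,0]<0 else left                   # facing the dial from +x, right = +y
    up=np.cross(n,right)
    g=np.arange(-half,half,1/S)/1000; X,Y=np.meshgrid(g,g)
    W=C+X[...,None]*right-Y[...,None]*up
    a,b=project(W,m); im=cv2.remap(p,a.astype(np.float32),b.astype(np.float32),cv2.INTER_CUBIC)
    cv2.imwrite(out,im); return im,C,n
E
python3 - <<'E'
from h import *
np.set_printoptions(precision=3,suppress=True)
m=np.load("pics/w1m.npy",allow_pickle=True).item(); p=cv2.imread("pics/w1.png"); p,w=cloud("",(p,np.load("pics/w1.npy")),m)
im,C,n=rectify(p,w,m,(273,110),"pics/r1.png",4.5); print(C,n,np.degrees(np.arctan2(n[1],n[0])))
g=cv2.cvtColor(im,cv2.COLOR_BGR2GRAY); g=cv2.createCLAHE(4,(6,6)).apply(g); cv2.imwrite("pics/r1c.png",g)
E
```

```text
Traceback (most recent call last):
  File "h.py", line 46, in rectify
    a,b=project(W,m); im=cv2.remap(p,a.astype(np.float32),b.astype(np.float32),cv2.INTER_CUBIC)
        ~~~~~~~^^^^^
  File "h.py", line 11, in project
    c=R.from_quat(m["attitude"]).inv().apply(np.asarray(pt)-m["position"])
  File "scipy/spatial/transform/_rotation.pyx", line 2580, in scipy.spatial.transform._rotation.Rotation.apply
ValueError: Expected input of shape (3,) or (P, 3), got (576, 576, 3).
```

```bash
sed -i 's|c=R.from_quat(m\["attitude"\]).inv().apply(np.asarray(pt)-m\["position"\])|c=(np.asarray(pt)-m["position"])@R.from_quat(m["attitude"]).as_matrix()|' h.py
python3 - <<'E'
from h import *
np.set_printoptions(precision=3,suppress=True)
m=np.load("pics/w1m.npy",allow_pickle=True).item(); p=cv2.imread("pics/w1.png"); p,w=cloud("",(p,np.load("pics/w1.npy")),m)
im,C,n=rectify(p,w,m,(273,110),"pics/r1.png",4.5); print(C,n,np.degrees(np.arctan2(n[1],n[0])))
g=cv2.cvtColor(im,cv2.COLOR_BGR2GRAY); g=cv2.createCLAHE(4,(6,6)).apply(g); cv2.imwrite("pics/r1c.png",g)
E
```

```text
[0.722 0.178 0.065] [0.737 0.107 0.667] 8.23912736527235
```

View pics/r1c.png

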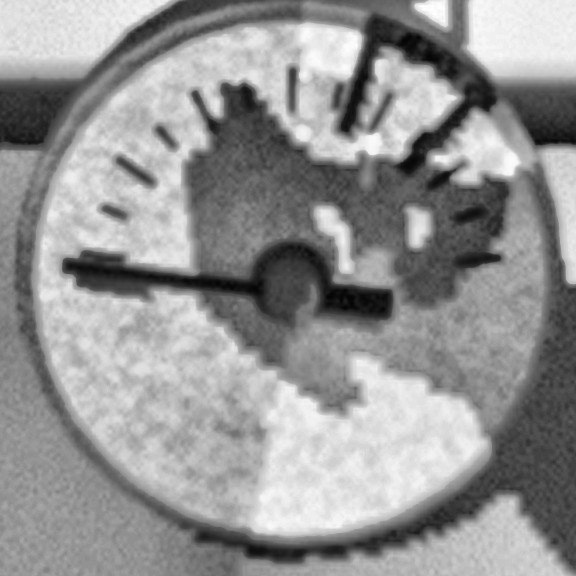

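The rectified dial shows the needle at rest on the left, tip (65,265). The prongs' mid-lines are at about 1.78 and 2.26 rad from the needle, so the setting is about 2.02 rad. That's close to halfway between 7 and 8 half units, so I'll decide the last piece from readings. Next I open the lid.

```bash
cat >> h.py <<'E'
YAW=np.radians(8.2); EX=np.array([np.cos(YAW),np.sin(YAW)]); EY=np.array([-np.sin(YAW),np.cos(YAW)])
POT=np.array([.551,.154]); PIN=POT+.105*EY
def lidpt(th,off,r=.212,z=.174):
    d=-np.sin(th)*EX-np.cos(th)*EY; t=-np.cos(th)*EX+np.sin(th)*EY
    return np.append(PIN+r*d+off*t,z)
E
python3 - <<'E'
from h import *
np.set_printoptions(precision=3,suppress=True)
p=cv2.imread("pics/top0.png"); p,w=cloud("",(p,np.load("pics/top0.npy")),camera_model("top"))
for uv in ((290,122),(290,132),(338,130),(345,105),(138,183)): print(uv,w[uv[1],uv[0]])
t=.95; a=np.arctan2(*( (-np.cos(t)*EX+np.sin(t)*EY)[::-1]))
ths=np.r_[np.linspace(0,1.87,11)]
best=None
for yaw in (a,a+np.pi):
    js=[ik(lidpt(th,-.0325),down(yaw)) for th in ths]; js+= [ik(lidpt(0,-.06,z=.26),down(yaw))]
    print(yaw,[None if j is None else round(j[6],2) for j in js])
    if all(j is not None for j in js) and (best is None or max(abs(j[6]) for j in js)<best[0]): best=(max(abs(j[6]) for j in js),yaw)
q=down(best[1]); 
o=get_obs(); movel(o["tcp_pos"]+[0,0,.08],.3); move_gripper(0.0)
movep(lidpt(0,-.06,z=.26),q); movel(lidpt(0,-.06),.2)
for th in ths:
    hit=movel(lidpt(th,-.0325),.15,until_force=25); f=get_obs()["ft_force"]; print(round(th,2),hit,f)
    if hit: break
o=get_obs(); print(o["time_s"],o["tcp_pos"])
movel(lidpt(th,-.06),.2); movel(lidpt(th,-.06,z=.32),.3)
pt,dt=snapshot("scene"); cv2.imwrite("pics/s2.png",pt)
pt,dt=snapshot("top"); cv2.imwrite("pics/t2.png",pt);np.save("pics/t2.npy",dt)
E
```

```text
(290, 122) [ 0.762 -0.052  0.171]
(290, 132) [ 0.751 -0.052  0.113]
(338, 130) [ 0.784 -0.217  0.026]
(345, 105) [ 0.889 -0.253 -0.008]
(138, 183) [0.636 0.464 0.007]
2.3347096522533284 [np.float64(1.63), np.float64(1.64), np.float64(1.65), np.float64(1.66), np.float64(1.66), np.float64(1.65), np.float64(1.61), np.float64(1.54), np.float64(1.44), np.float64(1.31), np.float64(1.19), np.float64(1.72)]
5.476302305843122 [np.float64(-0.66), np.float64(-0.67), np.float64(-0.69), np.float64(-0.74), np.float64(-0.82), np.float64(-0.92), np.float64(-1.05), np.float64(-1.18), np.float64(-1.29), np.float64(-1.37), np.float64(-1.42), np.float64(-0.7)]
0.0 False [0.711 0.173 0.066]
0.19 False [ 0.021  0.232 -0.234]
0.37 False [ 0.617  0.546 -0.48 ]
0.56 False [-0.498  0.269 -0.53 ]
0.75 False [ 0.639 -0.044  0.758]
0.94 False [-0.216  0.218  0.328]
1.12 False [ 0.914 -0.598  0.364]
1.31 False [-0.221  0.109  0.851]
1.5 False [ 0.156 -0.377  1.19 ]
1.68 False [-0.41  -0.396  0.484]
1.87 False [0.316 0.115 0.429]
10.7 [0.322 0.258 0.174]
```

View pics/s2.png

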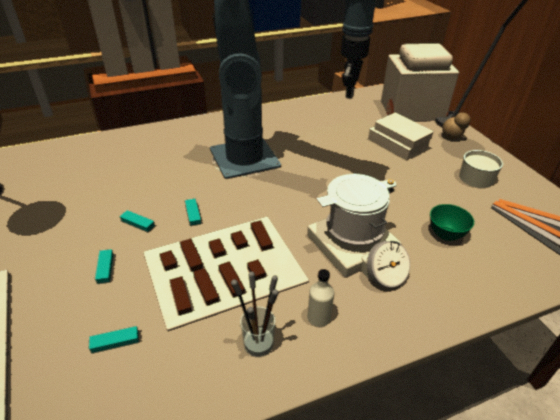

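The lid is still shut and no force was felt, so the finger missed the tongue. I'll check the geometry in the top view, enlarged with projected points.

```bash
python3 - <<'E'
from h import *
np.set_printoptions(precision=3,suppress=True)
m=camera_model("top"); p=cv2.imread("pics/t2.png"); im=cv2.resize(p[140:260,165:285],None,fx=5,fy=5,interpolation=cv2.INTER_CUBIC)
for pt,c in ((np.append(POT,.192),(0,0,255)),(np.append(PIN,.199),(0,255,0)),(np.append(POT-.101*EY,.192),(255,0,0)),(lidpt(0,-.0325),(0,255,255)),((.722,.178,.065),(255,0,255))):
    a,b=project(np.array(pt),m); cv2.circle(im,(int((a-165)*5+2),int((b-140)*5+2)),4,c,-1)
cv2.imwrite("pics/t2c.png",im)
p,w=cloud("",(p,np.load("pics/t2.npy")),m)
for uv in ((257,188),(260,188),(252,188),(225,190),(190,193),(196,193)): print(uv,w[uv[1],uv[0]])
print(get_obs()["opening"])
E
```

```text
(257, 188) [0.551 0.058 0.185]
(260, 188) [0.548 0.048 0.193]
(252, 188) [0.551 0.072 0.186]
(225, 190) [0.547 0.152 0.196]
(190, 193) [0.54  0.254 0.207]
(196, 193) [0.543 0.239 0.192]
0.00013233585767751064
```

View pics/t2c.png

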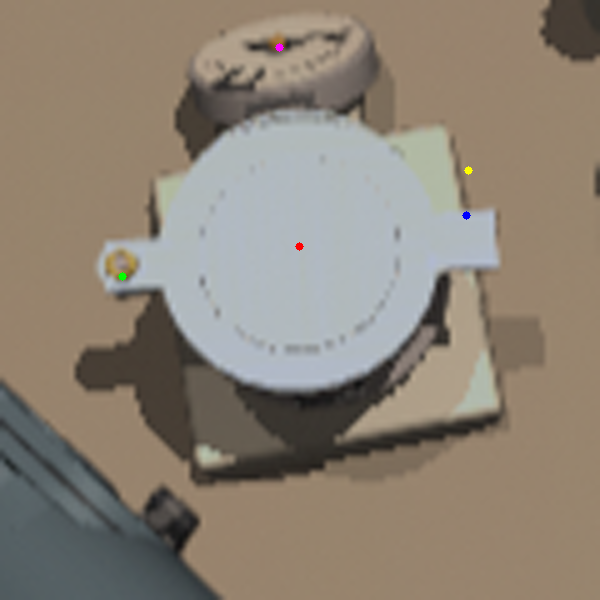

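The lid's line, from the nut at (121,263) to the tongue at (467,240), is about 0.11 rad off the plinth. So the lid started slightly open, and my points are otherwise right to within about 10 mm. I'll repeat the first part of the push and look while in contact.

```bash
python3 - <<'E'
from h import *
np.set_printoptions(precision=3,suppress=True)
m=camera_model("top")
def ray(u,v,z):
    r=R.from_quat(m["attitude"]).apply([(u-m["cx"])/m["fx"],(v-m["cy"])/m["fy"],1]); return (m["position"]+r*((z-m["position"][2])/r[2]))[:2]
pin=ray(165+121/5-.4,140+263/5-.4,.199); ton=ray(165+467/5-.4,140+240/5-.4,.192); end=ray(165+497/5-.4,140+240/5-.4,.192); print(pin,ton,end,np.linalg.norm(ton-pin),np.linalg.norm(end-pin))
a=cv2.imread("pics/top0.png").astype(int);b=cv2.imread("pics/t2.png").astype(int); print("diff lid",abs(a-b)[150:220,180:270].mean())
q=down(5.476302305843122-np.pi if False else 2.3347096522533284)
q=get_obs()["orientation"]
movel(np.append(get_obs()["tcp_pos"][:2],.30),.3); movep(lidpt(0,-.07,z=.26),q); movel(lidpt(0,-.07),.2)
for th in (0,.15,.3):
    hit=movel(lidpt(th,-.0325),.1,until_force=25); o=get_obs(); print(th,hit,o["ft_force"],o["tcp_pos"])
s,d=snapshot("scene"); t,_=snapshot("top")
im=np.hstack([cv2.resize(s[100:230,290:420],(520,520),interpolation=cv2.INTER_CUBIC)])
cv2.imwrite("pics/s3.png",im); cv2.imwrite("pics/t3.png",t)
E
```

```text
[0.544 0.259] [0.55  0.054] [0.549 0.036] 0.20464181058989322 0.222445501942691
diff lid 5.079100529100529
0 False [-0.571  0.01  -0.119] [0.599 0.053 0.175]
0.15 False [-0.791  1.264  0.599] [0.568 0.046 0.174]
0.3 False [ 1.182 -0.322  0.341] [0.536 0.044 0.174]
```

View pics/s3.png

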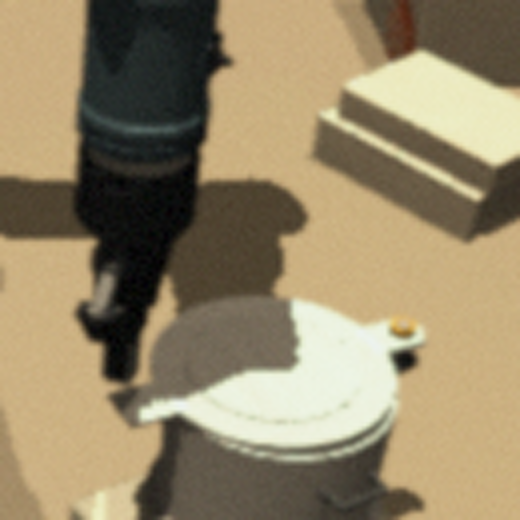

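```bash
python3 - <<'E'
from h import *
np.set_printoptions(precision=1,suppress=True)
m=camera_model("scene"); mt=camera_model("top")
for n,pt in (("tcp",get_obs()["tcp_pos"]),("tongue",(.55,.054,.192)),("tip",(.549,.036,.192)),("pin",(.544,.259,.199))):
    a,b=project(np.array(pt),m); print(n,(a-290)*4,(b-100)*4, project(np.array(pt),mt))
s=cv2.imread("pics/t3.png"); cv2.imwrite("pics/t3c.png",cv2.resize(s[140:260,165:285],None,fx=4,fy=4,interpolation=cv2.INTER_CUBIC))
E
```

```text
tcp 115.46245582396273 410.86494996226804 (np.float64(262.0117958590466), np.float64(193.52198952573212))
tongue 140.30534958885937 399.05906451842384 (np.float64(258.08487794662716), np.float64(187.6473414681818))
tip 115.23898461119688 404.18708700555385 (np.float64(264.1430769238496), np.float64(187.67939873368306))
pin 400.84107822569786 321.34811141460887 (np.float64(188.73600804025375), np.float64(192.3400953164141))
```

View pics/t3c.png

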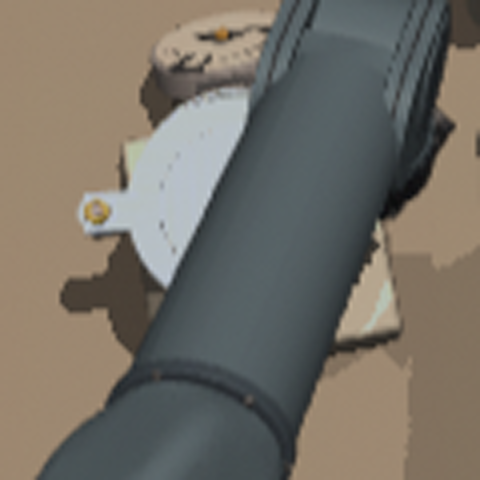

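```bash
python3 - <<'E'
from h import *
p,d=snapshot("wrist"); cv2.imwrite("pics/w3.png",p); o=get_obs(); print(o["tcp_pos"],o["orientation"],o["opening"],o["joints"])
m=camera_model("wrist"); print(project(o["tcp_pos"],m)); p,w=cloud("",(p,d),m); np.save("pics/w3c.npy",w)
E
```

```text
[0.53589128 0.04360276 0.17412895] [ 9.27867179e-01  3.72909385e-01 -5.97163680e-04  8.55879865e-04] -8.119666913727155e-05 [-0.83523767  0.51804987  0.89949117  1.89943375 -0.48978492  0.96180377
 -0.51543829]
(np.float64(279.42213672331764), np.float64(244.18327812510847))
```

View pics/w3.png

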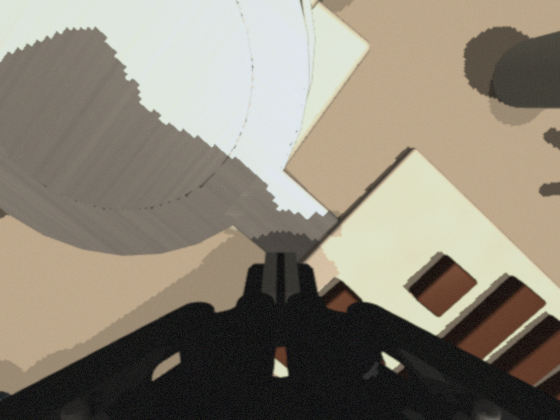

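```bash
python3 - <<'E'
from h import *
np.set_printoptions(precision=3,suppress=True)
w=np.load("pics/w3c.npy")
for uv in ((285,170),(300,195),(325,215),(260,230),(270,240),(285,240),(300,235),(315,235),(275,260),(283,250),(292,260),(310,265),(325,250)): print(uv,w[uv[1],uv[0]])
E
```

```text
(285, 170) [0.545 0.045 0.   ]
(300, 195) [0.566 0.059 0.193]
(325, 215) [0.567 0.043 0.191]
(260, 230) [0.54  0.06  0.192]
(270, 240) [0.54  0.053 0.192]
(285, 240) [0.545 0.048 0.192]
(300, 235) [0.552 0.045 0.193]
(315, 235) [0.556 0.04  0.192]
(275, 260) [0.542 0.052 0.216]
(283, 250) [0.54  0.045 0.192]
(292, 260) [0.547 0.047 0.215]
(310, 265) [ 0.492 -0.043  0.012]
(325, 250) [ 0.515 -0.042  0.012]
```

Depth shows the tongue top at z≈0.192 running under the fingers, and the fingers' visible end at about z≈0.195. So the closed tips end roughly 20 mm short of the reported TCP and passed over the lid. I'll back off, lower the TCP and push again.

```bash
sed -i 's/^POT=.*/PIN=np.array([.542,.258]); POT=PIN-.105*EY/; s/z=.174)/z=.150)/' h.py
python3 - <<'E'
from h import *
np.set_printoptions(precision=3,suppress=True)
print(POT); q=get_obs()["orientation"]
movel(get_obs()["tcp_pos"]+[0,0,.08],.3); movep(lidpt(0,-.07,z=.25),q); movel(lidpt(0,-.07),.2)
ths=np.linspace(0,1.87,11)
for th in ths:
    hit=movel(lidpt(th,-.03),.15,until_force=25); f=get_obs()["ft_force"]; print(round(th,2),hit,f)
    if hit: break
o=get_obs(); print(o["time_s"],o["tcp_pos"])
movel(lidpt(th,-.06),.2); movel(lidpt(th,-.06,z=.32),.3)
pt,dt=snapshot("top"); cv2.imwrite("pics/t4.png",pt);np.save("pics/t4.npy",dt)
cv2.imwrite("pics/t4c.png",cv2.resize(pt[140:280,165:285],None,fx=4,fy=4,interpolation=cv2.INTER_CUBIC))
E
```

```text
[0.557 0.154]
0.0 False [1.536 0.156 0.829]
0.19 False [ 0.057 -0.243 -0.094]
0.37 False [-0.097 -0.555 -0.24 ]
0.56 False [ 0.554 -0.313 -0.211]
0.75 False [ 1.022 -1.271  0.287]
0.94 False [ 0.132 -1.346 -0.335]
1.12 False [ 0.469  0.166 -0.841]
1.31 False [-0.172  0.088 -0.008]
1.5 False [ 0.773 -0.776  1.555]
1.68 False [ 1.019 -0.989 -0.364]
1.87 False [ 0.003 -1.17  -0.444]
21.7 [0.328 0.261 0.15 ]
```

View pics/t4c.png

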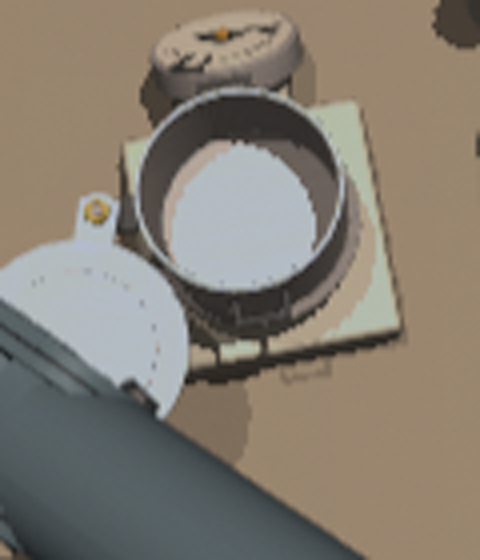

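The lid is open and the pot mouth is fully clear (rim centre about (242,189) in the crop). Next I measure where the fingertips really end relative to the TCP, using wrist depth.

```bash
python3 - <<'E'
from h import *
np.set_printoptions(precision=4,suppress=True)
m=camera_model("top")
r=R.from_quat(m["attitude"]).apply([(225.3-m["cx"])/m["fx"],(187-m["cy"])/m["fy"],1]); print("rim",m["position"]+r*((.186-m["position"][2])/r[2]))
o=get_obs(); movep(list(o["tcp_pos"][:2]+[0.05,0.0])+[.36],o["orientation"])
for op in (0,.05,.085):
    move_gripper(op); o=get_obs(); mw=camera_model("wrist"); p,w=cloud("",snapshot("wrist"),mw)
    q=(w-o["tcp_pos"])@R.from_quat(o["orientation"]).as_matrix()
    k=np.isfinite(q[...,0])&(abs(q[...,0])<.03)&(abs(q[...,1])<.07)&(q[...,2]>-.05)&(q[...,2]<.06)
    s=q[k]; z=s[:,2]; print(op,o["opening"],len(s),"zmax",np.percentile(z,[90,99,100]) if len(s) else None)
    for lo in np.arange(-.05,.03,.008):
        t=s[(z>=lo)&(z<lo+.008)]
        if len(t): print("  z %.3f n%d x[%.3f %.3f] y[%.3f %.3f]"%(lo,len(t),t[:,0].min(),t[:,0].max(),t[:,1].min(),t[:,1].max()))
E
```

```text
rim [0.5585 0.1521 0.186 ]
0 -0.0005128976297626225 974 zmax [-0.0373 -0.0346 -0.0338]
  z -0.050 n595 x[0.006 0.011] y[-0.013 0.014]
  z -0.042 n377 x[0.006 0.011] y[-0.013 0.014]
  z -0.034 n2 x[0.010 0.010] y[0.001 0.002]
0.05 0.049881883927155854 1433 zmax [-0.0368 -0.0335 -0.0326]
  z -0.050 n885 x[-0.012 0.011] y[-0.038 0.039]
  z -0.042 n521 x[-0.012 0.011] y[-0.037 0.038]
  z -0.034 n27 x[-0.006 0.008] y[-0.025 0.026]
0.085 0.0847978251156238 639 zmax [-0.0442 -0.0427 -0.042 ]
  z -0.050 n639 x[-0.012 0.011] y[-0.054 0.055]
```

With depth, the tips end about 33 mm short of the reported TCP, and about 42 mm when fully open. The mouth centre is (0.558, 0.152). For the first pick I'll descend until I feel the board, which also calibrates the tip length.

```bash
sed -i 's/^PIN=np.array.*/POT=np.array([.5585,.1525]); PIN=POT+.105*EY/' h.py
cat >> h.py <<'E'
TIP=.033   # tips end this far short of the TCP
def look(tag):
    p,d=snapshot("top"); cv2.imwrite(f"pics/{tag}.png",p); np.save(f"pics/{tag}.npy",d); return bars(*cloud("top",(p,d)))
def jaw(yaw,pos):
    c=[]
    for a in (yaw,yaw+np.pi):
        j=ik(pos,down(a))
        if j is not None: c.append((abs(j[6]),a))
    return down(min(c)[1])
def pick(b,tipz=.0155,force=None,op=.052):
    _,x,y,yaw=b[:4]; q=jaw(yaw+np.pi/2,[x,y,.1])
    move_gripper(op); movep([x,y,.20],q); movel([x,y,.06],.25)
    if force:
        hit=movel([x,y,-.04],.025,until_force=force); z=get_obs()["tcp_pos"][2]; print("board felt",hit,z); movel([x,y,z+.003],.05)
    else: movel([x,y,tipz-TIP],.12)
    move_gripper(0.0,40); print("grip",get_obs()["opening"])
    movel([x,y,.12],.2); movel([x,y,.26],.3); print("held",get_obs()["opening"])
def place(off,tipz,yaw=np.pi/2,op=.05):
    """off: jaw-direction offset from the pot centre, tipz: height of tips at release"""
    u=np.array([np.cos(yaw),np.sin(yaw)]); x,y=POT+off*u; q=jaw(yaw,[x,y,.2])
    movep([x,y,.26],q); movel([x,y,.19],.25); hit=movel([x,y,tipz-TIP],.1,until_force=12); print("hit",hit,get_obs()["tcp_pos"])
    move_gripper(op); movel([x,y,.26],.25); print("t",get_obs()["time_s"])
E
python3 - <<'E'
from h import *
B=look("t5"); 
for b in B: print(b[0],np.round(b[1:],3))
b=min((b for b in B if b[0]=="bar"),key=lambda b:abs(b[1]-.58)+abs(b[2]+.225))
o=get_obs(); move_gripper(.052); movep(np.r_[o["tcp_pos"][:2],.36],o["orientation"])
pick(b,force=6)
o=get_obs(); p,w=cloud("wrist"); cv2.imwrite("pics/w5.png",p)
E
```

```text
bar [ 5.85000e-01 -3.63000e-01 -4.00000e-03  1.05565e+02  3.69440e+01
  3.60000e-02]
bar [ 5.80000e-01 -2.95000e-01  8.40000e-02  1.06949e+02  3.55550e+01
  3.60000e-02]
bar [ 5.8000e-01 -2.2500e-01  8.2000e-02  1.0780e+02  3.5141e+01  3.6000e-02]
half [ 5.7300e-01 -1.5200e-01  4.4000e-02  5.0457e+01  3.4189e+01  3.6000e-02]
bar [ 4.5200e-01 -3.0500e-01  5.9000e-02  1.0660e+02  3.6101e+01  3.5000e-02]
bar [ 4.48000e-01 -9.30000e-02 -1.60000e-02  1.06489e+02  3.39580e+01
  3.60000e-02]
half [ 4.5200e-01 -2.3000e-01  7.2000e-02  5.1809e+01  3.4757e+01  3.6000e-02]
half [ 4.5200e-01 -3.6900e-01  8.2000e-02  5.0692e+01  3.4797e+01  3.6000e-02]
half [ 4.4300e-01 -1.6000e-01  5.3000e-02  5.1337e+01  3.4378e+01  3.6000e-02]
board felt True -0.02106977328558292
grip 0.03542893319064505
held 0.03539847613440426
```

The board was felt at TCP z=-0.021, so the 33 mm offset is confirmed and the bar is held. Now I place it and continue with the second and third.

```bash
cat >> h.py <<'E'
def potmap(tag):
    """heights of what lies in the pot, seen from above"""
    p=cv2.imread(f"pics/{tag}.png"); p,w=cloud("top",(p,np.load(f"pics/{tag}.npy")))
    r=np.hypot(w[...,0]-POT[0],w[...,1]-POT[1]); k=(r<.066)&(w[...,2]>.05)
    m=(brown(p)&k).astype(np.uint8); n,l,s,c=cv2.connectedComponentsWithStats(m)
    for i in range(1,n):
        if s[i,4]>30: q=w[l==i]; print("pot blob",s[i,4],np.round(np.mean(q,0)-[*POT,0],3),"z10/50/90",np.round(np.percentile(q[:,2],[10,50,90]),3))
E
python3 - <<'E'
from h import *
place(-.020,.119); 
B=look("t6"); potmap("t6"); print([(b[0],round(b[1],3),round(b[2],3)) for b in B])
b=min((b for b in B if b[0]=="bar"),key=lambda b:abs(b[1]-.448)+abs(b[2]+.093))
pick(b); place(.020,.115)
B=look("t7"); potmap("t7"); print([(b[0],round(b[1],3),round(b[2],3)) for b in B])
p,d=snapshot("scene"); cv2.imwrite("pics/s7.png",p)
t=cv2.imread("pics/t7.png"); cv2.imwrite("pics/t7c.png",np.hstack([cv2.resize(t[150:230,185:265],(400,400),interpolation=cv2.INTER_CUBIC),cv2.resize(p[150:250,320:420],(400,400),interpolation=cv2.INTER_CUBIC)]))
E
```

```text
hit False [0.55841258 0.13359839 0.08619768]
t 37.325
pot blob 330 [ 0.003 -0.015  0.111] z10/50/90 [0.106 0.111 0.116]
[('bar', 0.586, -0.363), ('bar', 0.58, -0.295), ('half', 0.572, -0.152), ('bar', 0.452, -0.304), ('bar', 0.447, -0.093), ('half', 0.453, -0.23), ('half', 0.452, -0.369), ('half', 0.444, -0.16)]
grip 0.03523730335269829
held 0.03526922780155861
hit False [0.55899866 0.17247175 0.08263129]
t 46.4667
pot blob 52 [-0.009  0.038  0.118] z10/50/90 [0.113 0.118 0.121]
pot blob 47 [-0.042  0.036  0.117] z10/50/90 [0.113 0.116 0.121]
[('bar', 0.584, -0.363), ('bar', 0.58, -0.295), ('half', 0.571, -0.152), ('bar', 0.451, -0.305), ('half', 0.453, -0.23), ('half', 0.451, -0.368), ('half', 0.443, -0.16)]
```

View pics/t7c.png

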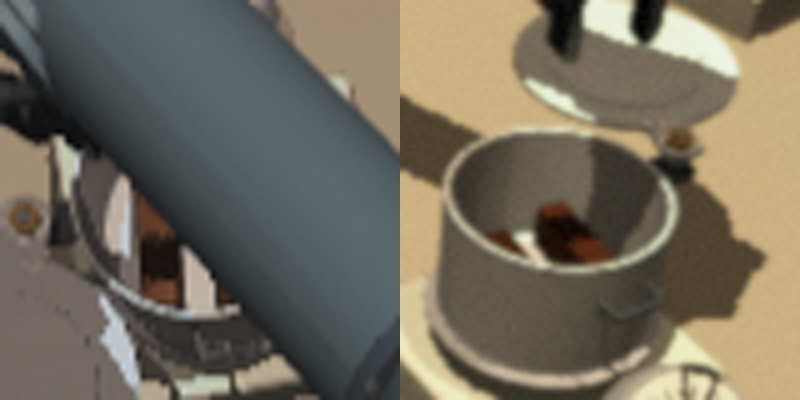

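The pot shows two bars side by side, with the left one near top crop (160,240). The third bar goes across them, then I read the dial.

```bash
cat > dial.py <<'E'
from h import *
def read(tag):
    """move to the dial view and rectify in the needle's plane"""
    P,q=dialpose(np.radians(20)); movep(P+[0,0,.08],q); movel(P,.2); dwell(1.6)
    m=camera_model("wrist"); p,d=snapshot("wrist"); cv2.imwrite(f"pics/{tag}.png",p); np.save(f"pics/{tag}.npy",d); np.save(f"pics/{tag}m.npy",m,allow_pickle=True)
    movel(P+[0,0,.08],.2); print("t",get_obs()["time_s"])
E
python3 - <<'E'
from dial import *
B=look("t8")
b=min((b for b in B if b[0]=="bar"),key=lambda b:abs(b[1]-.451)+abs(b[2]+.305))
pick(b); place(-.020,.128,yaw=0.)
o=get_obs(); movel([.56,.1525,.30],.3); read("w8")
B=look("t9"); potmap("t9"); print([(b[0],round(b[1],3),round(b[2],3)) for b in B])
m=np.load("pics/w8m.npy",allow_pickle=True).item(); p=cv2.imread("pics/w8.png"); p,w=cloud("",(p,np.load("pics/w8.npy")),m)
# hub: brass dot near the expected dial centre
a,b_=project(np.array([.722,.178,.065]),m); h=cv2.cvtColor(p,cv2.COLOR_BGR2HSV); k=(h[...,1]>110)&(h[...,0]>8)&(h[...,0]<30); k[:int(b_)-25]=0;k[int(b_)+25:]=0;k[:,:int(a)-25]=0;k[:,int(a)+25:]=0
v,u=np.nonzero(k); print("hub",a,b_,u.mean(),v.mean(),len(u))
hub=(int(round(a)),int(round(b_))) if len(u)<15 else (int(round(u.mean())),int(round(v.mean())))
im,C,n=rectify(p,w,m,hub,"pics/r8.png",4.5); print(C,n)
g=cv2.cvtColor(im,cv2.COLOR_BGR2GRAY); g=cv2.createCLAHE(4,(6,6)).apply(g); cv2.imwrite("pics/r8c.png",g)
E
```

```text
grip 0.03552299204819068
held 0.03524600070455759
hit False [0.53899084 0.15275757 0.09562366]
t 56.1917
t 60.4
pot blob 129 [0.007 0.04  0.125] z10/50/90 [0.108 0.119 0.143]
pot blob 32 [-0.046  0.036  0.111] z10/50/90 [0.108 0.111 0.114]
[('bar', 0.584, -0.363), ('bar', 0.58, -0.294), ('half', 0.572, -0.152), ('half', 0.453, -0.23), ('half', 0.451, -0.368), ('half', 0.443, -0.16)]
hub 272.3648805252392 109.37322095588127 271.2918660287081 108.9090909090909 209
[0.72200253 0.17908675 0.06458346] [0.73718751 0.10672772 0.66720594]
```

View pics/r8c.png

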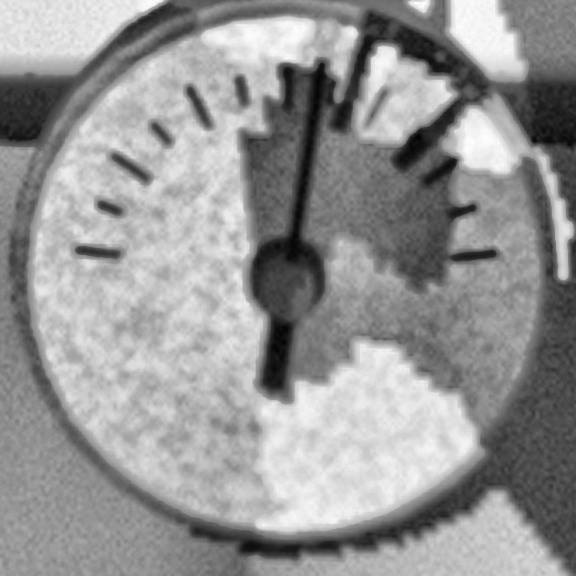

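The dial reads about 1.60 rad with three bars, and the fork's bisector is at about 2.02. One half would land about 0.15 low and two halves about 0.12 high, so I plan two halves, checking in between. First a near look into the pot.

```bash
cat >> dial.py <<'E'
def potview(tag):
    q=down(-np.pi/2); P=np.array([POT[0]-.072+.06,POT[1],.29]); movep(P,q)   # camera on the +x side, looking down and back
    m=camera_model("wrist"); p,d=snapshot("wrist"); cv2.imwrite(f"pics/{tag}.png",p); p,w=cloud("",(p,d),m)
    c=np.linspace(-.06,.06,9); r=w.reshape(-1,3); r=r[np.isfinite(r[:,0])]
    print("heights mm, rows x +60..-60, cols y +60..-60")
    for x in c[::-1]: print(" ".join("%4s"%(lambda s:"." if len(s)==0 else round(1000*np.median(s)))(r[(abs(r[:,0]-POT[0]-x)<.006)&(abs(r[:,1]-POT[1]-y)<.006)&(r[:,2]<.2),2]) for y in c[::-1]))
def angles(tag):
    m=np.load(f"pics/{tag}m.npy",allow_pickle=True).item(); p=cv2.imread(f"pics/{tag}.png"); p,w=cloud("",(p,np.load(f"pics/{tag}.npy")),m)
    im,C,n=rectify(p,w,m,(271,109),f"pics/{tag}r.png",4.5)
    g=cv2.cvtColor(im,cv2.COLOR_BGR2GRAY).astype(np.float32); c=(288,275)
    a=np.radians(np.arange(-100,100,.5)) # clockwise from vertical
    def prof(r0,r1):
        rr=np.arange(r0,r1,.25)*4.5; X=c[0]+np.outer(rr,np.sin(a)); Y=c[1]-np.outer(rr,np.cos(a))
        s=cv2.remap(g,X.astype(np.float32),Y.astype(np.float32),cv2.INTER_LINEAR); s=cv2.GaussianBlur(s,(3,1),0)
        return np.median(s-cv2.blur(s,(41,1)),0)
    for nm,r in (("needle r18-32",(18,32)),("ring r36-40",(36,40)),("prong r48-52",(46,50))):
        f=prof(*r); out=[]; k=f<.5*f.min()
        n_,l=cv2.connectedComponents(k[None].astype(np.uint8)); 
        for i in range(1,n_):
            j=np.nonzero(l[0]==i)[0]; out.append((round(float(np.degrees((a[j]*f[j]).sum()/f[j].sum())),1),round(float(np.degrees(a[j[0]])),1),round(float(np.degrees(a[j[-1]])),1),round(float(f[j].min()))))
        print(nm,out)
E
python3 - <<'E'
from dial import *
angles("w8"); potview("w9")
E
```

```text
needle r18-32 [(-18.0, -19.0, -17.0, -30), (9.0, 7.0, 11.0, -43)]
ring r36-40 [(-83.0, -84.0, -82.0, -51), (-55.6, -56.5, -54.5, -54), (-28.0, -29.0, -27.0, -63), (-5.8, -6.0, -5.5, -35), (-0.5, -1.0, 0.0, -36), (9.0, 8.5, 9.5, -38), (19.2, 17.5, 21.0, -51), (44.0, 41.5, 46.5, -65), (84.0, 83.0, 85.0, -51)]
prong r48-52 [(8.8, 8.0, 9.5, -76), (19.0, 17.5, 20.5, -94), (45.5, 43.5, 47.5, -99)]
heights mm, rows x +60..-60, cols y +60..-60
 171  132   76   76   77   77   77  152  171
 132  112  111   76  100  100  100   76  152
  76  112  112   76  100  100  100   76   88
  76  112  112   76  100  100  100   76   76
  76  123  113   77  111  102  110   77   77
  76  140  138  135  132  129  126  123  120
  78  140  138  135  132  129  126  123  132
 141  112  112    .  101  100  100  115  154
 177  148  121   76   76   76  126  147    .
```

View pics/w9.png

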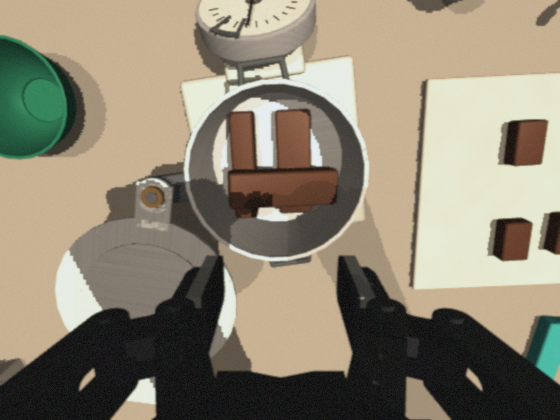

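The pot view shows one bar on edge at left (240,150), one flat at (293,140), and the third lying across at (283,188). Everything is well below the rim. The first half goes onto the flat bar on the +x side.

```bash
cat >> h.py <<'E'
def place_xy(dx,dy,tipz,op=.05):
    """jaws along y, at an offset from the pot centre"""
    x,y=POT+[dx,dy]; q=jaw(np.pi/2,[x,y,.2]); movep([x,y,.26],q); movel([x,y,.19],.25); movel([x,y,tipz-TIP],.08)
    move_gripper(op); movel([x,y,.26],.2); print("t",get_obs()["time_s"])
E
python3 - <<'E'
from dial import *
angles("w1")
B=look("t10"); print([(b[0],round(b[1],3),round(b[2],3)) for b in B])
b=min((b for b in B if b[0]=="half"),key=lambda b:abs(b[1]-.572)+abs(b[2]+.152))
pick(b); place_xy(.031,-.015,.114)
read("w11"); angles("w11"); potview("w12")
B=look("t12"); print([(b[0],round(b[1],3),round(b[2],3)) for b in B])
E
```

```text
needle r18-32 [(-90.5, -92.5, -88.5, -98)]
ring r36-40 [(-88.6, -91.0, -86.5, -96), (-28.3, -29.0, -27.5, -64), (-1.2, -1.5, -1.0, -53), (18.5, 16.5, 20.5, -73), (44.5, 43.0, 46.0, -72)]
prong r48-52 [(-87.4, -89.5, -85.5, -110), (18.3, 16.5, 20.0, -106), (45.0, 43.0, 47.0, -97)]
[('bar', 0.586, -0.363), ('bar', 0.58, -0.295), ('half', 0.573, -0.152), ('half', 0.452, -0.229), ('half', 0.451, -0.368), ('half', 0.443, -0.16)]
grip 0.03527445116585965
held 0.035637583162094755
t 72.0667
t 77.075
needle r18-32 [(-18.3, -19.5, -17.0, -29), (26.2, 24.0, 28.5, -44)]
ring r36-40 [(-83.0, -84.0, -82.0, -51), (-55.6, -56.5, -54.5, -55), (-28.0, -29.0, -27.0, -63), (-6.0, -6.5, -5.5, -37), (-0.3, -1.0, 0.5, -47), (26.7, 24.5, 29.0, -65), (44.1, 41.5, 46.5, -65), (84.0, 83.0, 85.0, -52)]
prong r48-52 [(19.0, 17.5, 20.5, -81), (25.5, 25.0, 26.0, -65), (45.5, 43.5, 47.5, -97)]
heights mm, rows x +60..-60, cols y +60..-60
 168  129   74   74   74  119   83  151   45
 129  110  109   74  121  122  122   74  150
  74  110  109   74  121  122  122   74   87
  74  110  110   74  122  122  122   74   74
  74  119  111   75  120  121  120   75   74
  74  138  135  132  129  126  123  120  118
  76  138  135  132  129  126  124  120  129
 138  110  110    .   98   98   98  108  151
 174  145  120   74   74   74  122  144    .
[('bar', 0.585, -0.363), ('bar', 0.58, -0.295), ('half', 0.452, -0.23), ('half', 0.451, -0.368), ('half', 0.444, -0.16)]
```

After one half, the needle sits at about 26° with the prongs at 19° and 45.5°, which is about 0.11 rad below the middle and already between them. A second half would overshoot to about +0.16. I'll re-read it settled and look to confirm.

```bash
python3 - <<'E'
from dial import *
movel(get_obs()["tcp_pos"]+[0,0,.03],.2); read("w13"); angles("w13")
g=cv2.imread("pics/w13r.png",0); g=cv2.createCLAHE(4,(6,6)).apply(g); cv2.imwrite("pics/w13c.png",cv2.resize(g[0:340,200:540],None,fx=1.7,fy=1.7,interpolation=cv2.INTER_CUBIC))
E
```

```text
t 81.9
needle r18-32 [(-18.7, -19.5, -18.0, -27), (26.2, 24.0, 28.5, -44)]
ring r36-40 [(-83.0, -84.0, -82.0, -51), (-55.7, -56.5, -55.0, -54), (-28.0, -29.0, -27.0, -62), (-5.8, -6.0, -5.5, -37), (-0.3, -1.0, 0.5, -46), (26.6, 24.5, 28.5, -66), (44.0, 41.5, 46.5, -64), (83.8, 83.0, 84.5, -50)]
prong r48-52 [(19.0, 17.5, 20.5, -81), (25.3, 24.5, 26.0, -67), (45.3, 43.0, 47.5, -95)]
```

View pics/w13c.png

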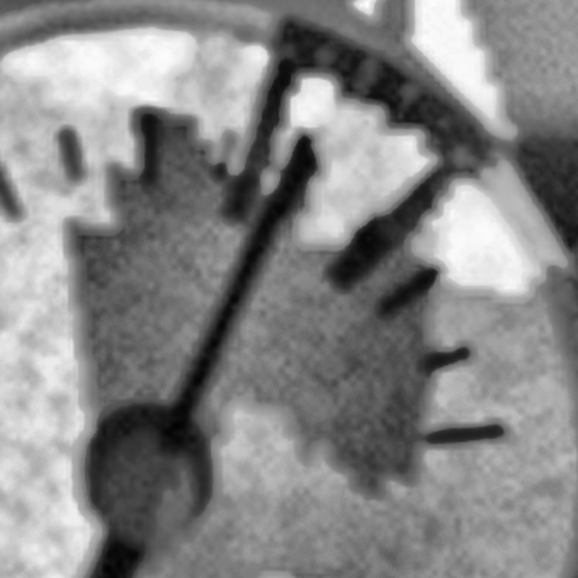

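Confirmed: the needle tip at (305,145) is clear of both prongs, with inner edges near (272,150) and (360,240). It sits about 0.1 rad below the middle, and adding another half would be no better. Now I shut the lid, pushing gently into its stop.

```bash
python3 - <<'E'
from h import *
np.set_printoptions(precision=3,suppress=True)
q=down(5.476302305843122-2*np.pi); Z=.139
L=lambda th,off,z=Z: lidpt(th,off,z=z)
ths=np.linspace(1.85,0.15,10)
print([None if (j:=ik(L(t,.033),q)) is None else round(j[6],2) for t in [1.95,*ths]])
o=get_obs(); movel([o["tcp_pos"][0],o["tcp_pos"][1],.34],.3); move_gripper(0.0)
movep(L(1.95,.075,.34),q); movel(L(1.95,.075),.2)
for th in ths:
    hit=movel(L(th,.033),.15,until_force=20); o=get_obs(); print(round(th,2),hit,o["ft_force"])
    if hit: break
else:
    hit=movel(L(-.12,.033),.04,until_force=7); o=get_obs(); print("stop",hit,o["ft_force"],o["tcp_pos"],L(0,.035))
dwell(.3); movel(o["tcp_pos"]-np.append(.04*EX,0),.1); o=get_obs(); movel(o["tcp_pos"]+[0,0,.17],.25)
movep([.36,.42,.32],o["orientation"])
t,d=snapshot("top"); cv2.imwrite("pics/t14.png",t); np.save("pics/t14.npy",d); s,_=snapshot("scene"); cv2.imwrite("pics/s14.png",s)
print(get_obs()["time_s"])
_,w=cloud("top",(t,d))
k=(w[...,2]>.18)&(w[...,2]<.21)&(np.hypot(w[...,0]-POT[0],w[...,1]-POT[1])<.2)
n,l,st,c=cv2.connectedComponentsWithStats(k.astype(np.uint8)); i=1+np.argmax(st[1:,4]); qq=w[l==i]
V=np.linalg.svd(qq[:,:2]-qq[:,:2].mean(0),full_matrices=False)[2][0]; V*=-np.sign(V[1]); print("lid centre",qq[:,:2].mean(0),"theta",-np.arcsin(V@EX))
cv2.imwrite("pics/c14.png",np.hstack([cv2.resize(t[140:260,165:285],(400,400),interpolation=cv2.INTER_CUBIC),cv2.resize(s[165:295,310:440],(400,400),interpolation=cv2.INTER_CUBIC)]))
E
```

```text
[np.float64(-1.95), np.float64(-1.93), np.float64(-1.87), np.float64(-1.77), np.float64(-1.66), np.float64(-1.55), np.float64(-1.44), np.float64(-1.36), np.float64(-1.3), np.float64(-1.25), np.float64(-1.23)]Traceback (most recent call last):
  File "<stdin>", line 7, in <module>
bench.PlanningError: the arm cannot follow that straight line within its joint ranges
```

```bash
cat > close.py <<'E'
from h import *
np.set_printoptions(precision=3,suppress=True)
q=down(5.476302305843122-2*np.pi); Z=.139
L=lambda th,off,z=Z: lidpt(th,off,z=z)
ths=np.linspace(1.85,0.15,10)
movep([.62,.165,.33],down(-np.pi/2)); move_gripper(0.0)
movep(L(1.95,.075,.33),q); movel(L(1.95,.075),.2)
for th in ths:
    hit=movel(L(th,.033),.15,until_force=20); o=get_obs(); print(round(th,2),hit,o["ft_force"])
    if hit: break
else:
    hit=movel(L(-.12,.033),.04,until_force=7); o=get_obs(); print("stop",hit,o["ft_force"],o["tcp_pos"],L(0,.035))
dwell(.3); movel(o["tcp_pos"]-np.append(.04*EX,0),.1); o=get_obs(); movel(o["tcp_pos"]+[0,0,.17],.25)
movep([.36,.42,.32],o["orientation"])
t,d=snapshot("top"); cv2.imwrite("pics/t14.png",t); np.save("pics/t14.npy",d); s,_=snapshot("scene"); cv2.imwrite("pics/s14.png",s)
print(get_obs()["time_s"])
_,w=cloud("top",(t,d))
k=(w[...,2]>.18)&(w[...,2]<.21)&(np.hypot(w[...,0]-POT[0],w[...,1]-POT[1])<.2)
n,l,st,c=cv2.connectedComponentsWithStats(k.astype(np.uint8)); i=1+np.argmax(st[1:,4]); qq=w[l==i]
V=np.linalg.svd(qq[:,:2]-qq[:,:2].mean(0),full_matrices=False)[2][0]; V*=-np.sign(V[1]); print("lid centre",qq[:,:2].mean(0),"theta",-np.arcsin(V@EX))
cv2.imwrite("pics/c14.png",np.hstack([cv2.resize(t[140:260,165:285],(400,400),interpolation=cv2.INTER_CUBIC),cv2.resize(s[165:295,310:440],(400,400),interpolation=cv2.INTER_CUBIC)]))
E
python3 close.py
```

```text
1.85 False [-0.372  0.291 -0.277]
1.66 False [-0.131 -0.039  0.713]
1.47 False [-0.419  1.034 -0.222]
1.28 False [0.488 0.886 0.419]
1.09 False [ 0.329 -0.057 -0.139]
0.91 False [-0.34   0.745 -0.085]
0.72 False [-0.211 -0.046  0.139]
0.53 False [-0.585  0.196  0.479]
0.34 False [-0.509  0.887  0.301]
0.15 False [-0.156  1.543 -0.204]
stop True [-1.597  1.012  0.284] [0.546 0.044 0.138] [0.539 0.042 0.139]
94.05
lid centre [0.546 0.26 ] theta 1.2264217861927975
```

View pics/c14.png

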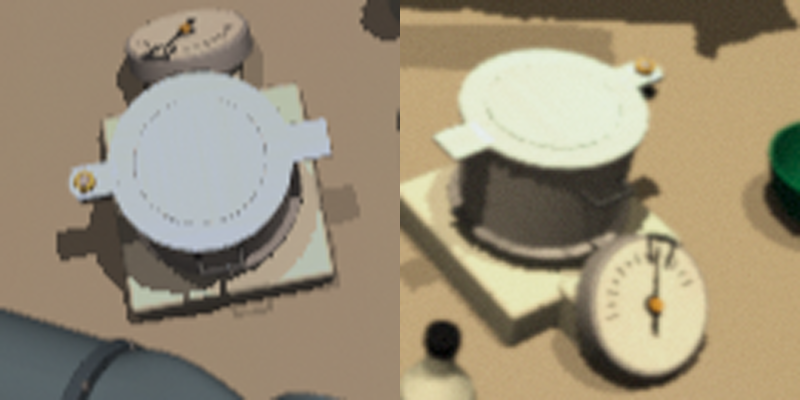

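The lid's line, nut (84,182) to tongue (315,140), is now parallel to the plinth edge. In the scene crop the needle at (657,260) stands between the prongs. One numeric check of the board, then I hand in.

```bash
python3 - <<'E'
from h import *
dwell(1.0); B=look("t15"); print([(b[0],round(b[1],3),round(b[2],3)) for b in B]); o=get_obs(); print(o["time_s"],o["tcp_pos"])
job_done()
E
```

```text
[('bar', 0.585, -0.363), ('bar', 0.58, -0.294), ('half', 0.453, -0.231), ('half', 0.451, -0.368), ('half', 0.443, -0.16)]
95.1 [0.36001739 0.41999215 0.31999694]
the job is handed in; nothing more can be done
```

I opened the lid, loaded three full bars and one half bar, shut the lid again, and handed the job in at about 95 s.

**Needle:** the last close reading, taken before shutting, put the needle between the prongs but near the lower one. It was about 0.11–0.13 rad below the middle, where the limit is 0.19. A second half bar would have landed about 0.14–0.18 rad above the middle, so I stopped at one. After shutting I checked only the coarser scene picture, and it still shows the needle between the prongs.

**Lid:** I pushed it until it met a firm stop at 7 N. In the last top view it lies parallel to the plinth, so it looks fully shut. My numeric lid-angle fit from depth failed (it gave 1.23 rad with a centre on the pin), so this rests on the stop and the picture.

**Spare wax and bystanders:** two bars and three halves are still on the board where they were. I did not measure the bystanders or the turquoise look-alikes at the end. No force stop tripped and I saw no contact with them.

**What went wrong on the way:** the first lid push, and a partial repeat to find out why, passed over the tongue. The fingertips end about 33 mm short of the reported TCP, which I confirmed by touching the board and corrected for. One bar in the pot stands on its edge, but everything in there is below the rim.

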